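# Hang the drilling template on the twin pins of the lock jig and clamp it

## Robot

A 6-joint arm with a two-finger parallel gripper is mounted at the origin on a cart in front of the work surface, level with it; the furniture and walls round the work are solid. World frame = base frame: x ahead of the robot, y to its left, z up, the work surface at z = 0. Lengths are in m, angles in rad, forces in N, time in s.
With the tool pointing down it reaches from about 0.375 to 0.75 m from the base axis. Payload 9 kg.
Tool frame: the origin (TCP) lies at the very end of the fingers, on their centre line; the grasp point (between the pads) lies 19 mm behind it; z points along the fingers, y is the line along which they close (so a half turn about z gives the same grasp; the last joint's range is limited). The gripper opens to 85 mm and grips with 20 to 120 N. Pads are 22 mm wide; open, the fingers measure 114 mm over their backs; the gripper's body (76 mm by 85 mm) begins 54 mm behind the grasp point. The pads swing forward as they close: fully open they stand 13 mm farther back than shut.
Start: joints at [1.035, 0.104, 0.097, 1.564, 0, 1.353], TCP at [0.187, 0.57, 0.231] pointing down, gripper open.
Joint ranges: [-2.99, 2.99], [-0.84, 1.86], [-1.1, 1.16], [-1.84, 2.11], [-1.51, 1.56], [-3.14, 3.14]. Speed limits (rad/s): [2.22, 2.22, 2.57, 3.14, 3.14, 3.14].

## Interface

Orientations are given as a unit quaternion [w, x, y, z].
In Python, from bench import ctrl, camera, camera_info gives the robot as it stands.
- The arm moves only by the tool send_rows, never from a script. Its argument "moves" is a list of rows, each a list of 7 numbers: the turn, a rotation vector about the tool's x, y, z in rad, then the shift along the tool's x, y, z in m, then the opening, from 0 (shut) to 1 (fully open). A call has 1 to 12 rows; each row shifts and turns the commanded pose from where the row before left it, along the tool's axes as they then stand; what a row does not reach is not made up. A row lasts 1/8 s, in which the tool goes at most 62.5 mm and 10.7 degrees, less where a joint would pass 70% of its speed; a pose out of reach is approached as far as the arm can. A call is refused whole if a number of a shift passes 0.0625 or a number of a turn 0.188, either way. A call with a gripper value outside its range is refused whole. The fingers move at their own pace and stop on an object; "newtons" is the grip in N (left out, the last holds). Time passes only in rows, so rows that do not move let the fingers close. It gives the time, the measured TCP pose, the force, the opening and the grip force at its end, in the units of the state.
- ctrl.get_obs(): the state, without advancing time (a new reading comes with each control period).
- camera(name): name is "side" or "top" or "wrist"; returns the picture (480x640x3 uint8, blue, green, red); there is no depth.
- camera_info(name): a dict with "fovy" (degrees; the focal length in pixels is half the picture's height over the tangent of half this angle, whatever the lens; pixels are square), "cx", "cy" (the principal point, pixels), "R" (3x3) and "t" (3): a world point X has camera coordinates R X + t. Camera axes: x right, y down, z forward; pixel columns grow to the right and rows downward; lengths in m; the calibration is good to about 2 mm. A picture is of the moment at which its call begins: read the wrist's pose just before it. camera_info takes no time and is no camera call; for the wrist camera it gives the pose at the moment of the call.
- ctrl.sign_off(): hands the job in; it is judged then, once.
The state is a dict: "time_s": time; "q": joint angles; "dq": joint speeds; "joint_efforts": joint torques, N m; "eef_pos": TCP position; "eef_rot": TCP orientation; "ft_force": force on the tool from outside, world axes, zero at the start; "wrist_torque": the same for the moment, N m; "finger_gap": finger opening in m; "gripper_force": force on a finger pad.
Only numpy, scipy, OpenCV 4.12 (cv2) and the standard library are available. Lean on these libraries where they do the work, as an engineer would, in place of code of your own. Each camera call takes 0.05 s, during which the arm holds its last target. There are 200 camera calls.

## Task

Pick up the drilling template by its grip rib and hang it on the two locating pins of the lock jig, both holes together, so that it lies fully home and flat on the jig's bed; then swing the hold-down arm fully across, over the template, and let go. The slide that carries the pins is clamped somewhere along its channel, so feel for the pins with light pressure and never force or drop the template onto the jig. Leave the padlock, the lock cylinder and the oil bottle where they are.

Things in the scene. Friction and masses are not known exactly. Their poses are not given: they have to be found in the camera images.
- template: drilling template: bare aluminium plate 60 (x) x 150 (y) x 10 mm, 0.35 kg (varies by 30 %), flat on the bench. Origin at the centre of its underside, z up, y along its length. Two round through holes of 10 mm diameter at y = -50 and +50 mm, x = 0. It may be hung either way round
- template_grip (a point): centre of the top of the template's grip rib, 46 mm above the underside. The rib is 14 mm (x) x 44 mm (y), rising from the plate's top face (z = 10 mm) to z = 46 mm: grip it across its 14 mm
- jig: lock jig, fixed to the bench: grey and steel bed 76 (x) x 190 (y) x 30 mm: two rails (22 mm wide, at x = -27 and +27 mm) with a 32 mm channel between. Origin at the centre of its underside, z up, y along the channel. The template must lie on the rail tops at z = 30 mm, its length along y. A slide with the two pins runs in the channel
- bed_middle (a point): middle of the bed, level with the rail tops. Two steel pins, 8 mm diameter, 100 mm apart along the jig's y, at x = 0, tops 18 mm above this point, last 5 mm tapering to 4 mm diameter. Their slide is clamped fast; the midpoint between the pins stands anywhere from 15 mm before to 15 mm beyond this point along y, differently each time: not reported, only to be seen or felt
- hold_down (a joint): angle (rad) of the hold-down arm about its upright pivot: 0 = open, pointing along the jig's +y beside the bed; grows clockwise seen from above; 1.57 = fully across (stop), pointing along the jig's +x. Starts at 0.25 to 0.5, stays where left, friction about 0.06 N m. Steel arm 16 mm wide, 43 mm long, underside 43 mm above the bench: it passes 3 mm over a template that is home, not over others
- hold_down_knob (a point): centre of the top of the black upright knob on the hold-down arm: 13 mm diameter, standing 29 mm above the arm (50 to 79 mm above the bench), 32 mm from the arm's pivot
- hold_down_hinge (a point): point on the pivot axis of the hold-down arm, at the arm's top (50 mm above the bench), at x = -50, y = +60 mm of the jig; it does not move
- padlock: brass padlock lying flat, 68 x 42 x 17 mm, origin at the centre of its underside; bystander
- cylinder: brass lock cylinder standing on its end, 35 mm diameter, 30 mm high, origin at the centre of its underside; bystander
- bottle: white oil bottle with a long tip, 37 mm diameter, 122 mm high, origin at the centre of its underside; bystander. Close behind it and along the whole back of the bench (world x above 0.54 m) stand fixed machines up to about 0.3 m high: do not swing through them

How it is judged:
On the way, in this order (a step that is already met when the one before it is completed fails the run):
1. the template has been lifted clear of the bench, more than 60 mm (height (world z) of template above 0.06 m), for 0.2 s.
2. the template lies fully home on the jig's bed, both pins through its holes, with the hold-down arm still open (less than 0.9 rad) (z of template in the frame of jig between 0.027 and 0.0318 m and x of template in the frame of jig between -0.005 and 0.005 m and y of template in the frame of jig between -0.02 and 0.02 m and angle between the z axis of template and the z axis of jig, either way round below 0.025 rad and angle between the y axis of template and the y axis of jig, either way round below 0.06 rad and value of joint hold_down below 0.9 rad), for 0.2 s.
At the end, for the whole second after the job is handed in: the template lies at rest, flat (within 0.025 rad) and fully home on the bed (underside within 1.8 mm of the rail tops) with both pins through its holes, and the hold-down arm is swung at least 1.3 rad, across the template (z of template in the frame of jig between 0.027 and 0.0318 m and x of template in the frame of jig between -0.005 and 0.005 m and y of template in the frame of jig between -0.02 and 0.02 m and angle between the z axis of template and the z axis of jig, either way round below 0.025 rad and angle between the y axis of template and the y axis of jig, either way round below 0.06 rad and value of joint hold_down above 1.3 rad and linear speed of template below 0.01 m/s); the robot touches nothing.
It fails at once if the template is pressed or knocked against the jig with more than 40 N (contact force between template and jig above 40 N).
It fails at once if the padlock is moved more than 20 mm (distance of padlock from where it was at the start of the episode above 0.02 m).
It fails at once if the lock cylinder is moved more than 20 mm (distance of cylinder from where it was at the start of the episode above 0.02 m).
It fails at once if the oil bottle is moved more than 20 mm (distance of bottle from where it was at the start of the episode above 0.02 m).
It also fails if it takes over 72 s, if anything falls off the work surface, if the arm or the gripper's body presses on something with over 40 N, if the wrist force passes 120 N, or if a joint passes its speed limit or range.

## Working session

There is one attempt and no reset: what is moved stays moved. The work goes in short steps, Python scripts to look and compute and a tool call to move; the robot and the scene stay as the last step left them, time stands still between calls to the robot, and variables do not carry over. Pictures are saved under pics/ and viewed, at most 10 in all, crops included, and the job is handed in when it is done.

Besides the shell and the picture viewer there is one more tool, called after ">>>" as name(argument=value, ...), one argument or row to a line, values as JSON. send_rows: Moves the arm, as the interface text tells. Its arguments: {"type":"object","properties":{"moves":{"type":"array","items":{"type":"array","items":{"type":"number"}}},"newtons":{"type":"number"}},"required":["moves"]}

```bash
mkdir -p pics
python3 - <<'E'
from bench import ctrl,camera,camera_info
import cv2,numpy as np
np.set_printoptions(precision=4,suppress=True)
o=ctrl.get_obs();print(o['eef_pos'],o['eef_rot'],o['time_s'])
ims=[]
for n in("side","top","wrist"):
    i=camera(n);cv2.imwrite(f"pics/{n}0.png",i);c=camera_info(n);print(n,c)
E
```

```text
[0.1873 0.5697 0.2305] [-0.0003  0.1582  0.9874 -0.0006] 0.0
side {'fovy': 50.83186948062382, 'cx': 316.84325477828554, 'cy': 233.86999013630455, 'R': array([[ 0.9718, -0.2346,  0.0231],
       [-0.0725, -0.3907, -0.9176],
       [ 0.2243,  0.8901, -0.3967]]), 't': array([-0.4438,  0.1149,  0.7582])}
top {'fovy': 44.04877830436102, 'cx': 331.4972738514156, 'cy': 232.35349664875034, 'R': array([[-0.0078, -1.    , -0.0045],
       [-0.9732,  0.0087, -0.2297],
       [ 0.2298,  0.0026, -0.9732]]), 't': array([0.0474, 0.4648, 1.2294])}
wrist {'fovy': 61.864872280104606, 'cx': 320.79575141769607, 'cy': 235.4209547151848, 'R': array([[ 0.312 ,  0.9501, -0.0019],
       [ 0.9116, -0.2988,  0.2823],
       [ 0.2676, -0.0898, -0.9593]]), 't': array([-0.5992, -0.0366,  0.3799])}
```

View pics/top0.png

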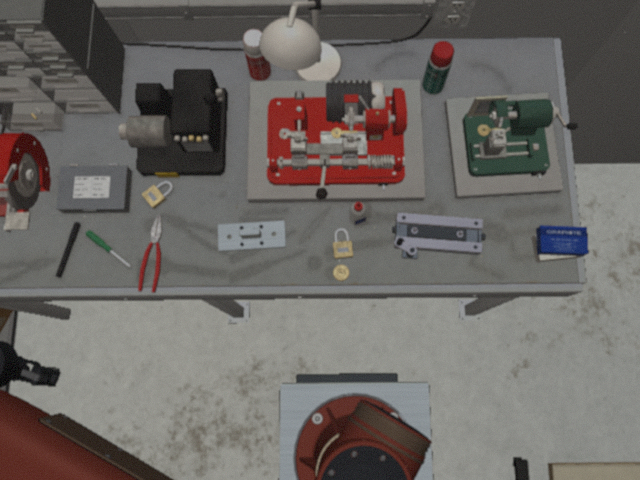

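View pics/side0.png

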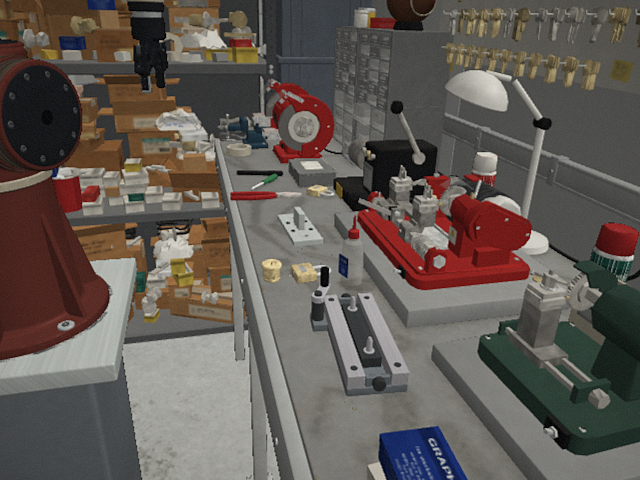

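The top view shows the template at about (251,236), the jig at (438,233) with the hold-down near (405,247), and the bottle (358,210), padlock (343,243) and cylinder (341,272) between them. I'll enlarge the two regions I need.

Run:
```python
import cv2,numpy as np
i=cv2.imread("pics/top0.png")
a=cv2.resize(i[195:280,205:305],None,fx=8,fy=8,interpolation=2)[:300*2]
a=cv2.resize(i[210:270,205:305],(800,480)[::1],interpolation=2)
cv2.imwrite("pics/ta.png",cv2.resize(np.vstack([i[212:262,205:305],i[207:262,388:488]]),None,fx=5.7,fy=5.7,interpolation=2))
s=cv2.imread("pics/side0.png")
cv2.imwrite("pics/sa.png",cv2.resize(s[200:400,260:420],None,fx=3,fy=3,interpolation=2))
```

```text
(no output)
```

View pics/ta.png

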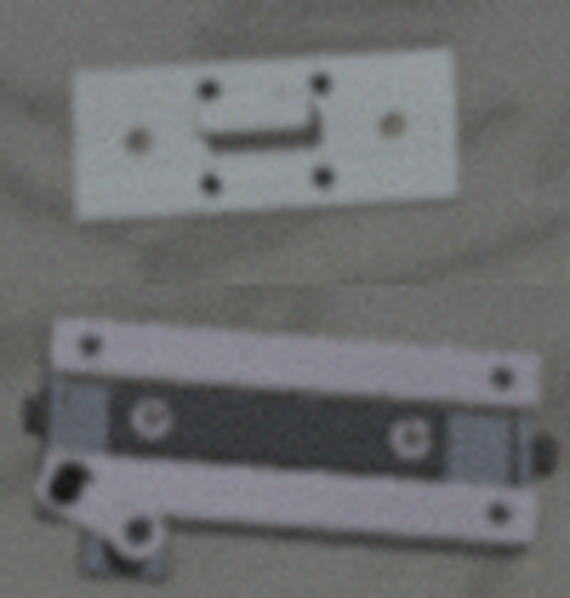

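View pics/sa.png

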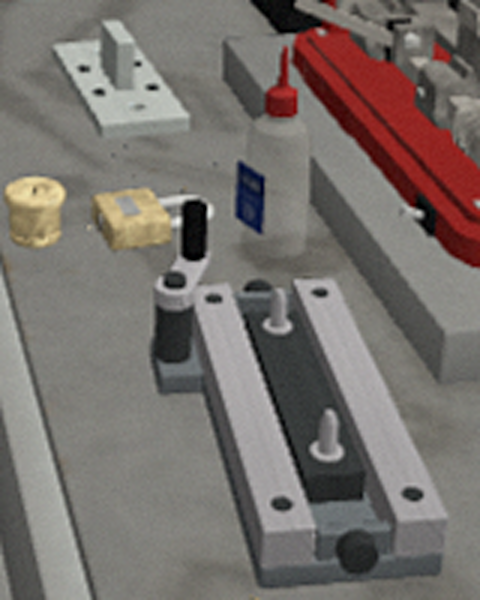

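Crop scale 5.7: template holes appear at crop (138,141) and (391,125); jig pins at (152,418) and (410,438); rail corners (52,320), (540,355); pivot (138,530), knob (68,482). Next I cast rays onto planes.

```bash
cat > h.py <<'E'
import numpy as np,cv2
from bench import ctrl,camera,camera_info
from scipy.spatial.transform import Rotation as Ro
np.set_printoptions(precision=4,suppress=True)
def ray(c,p,z):
    f=240/np.tan(np.radians(c['fovy']/2)); R=np.array(c['R']);t=np.array(c['t'])
    d=R.T@np.array([(p[0]-c['cx'])/f,(p[1]-c['cy'])/f,1]);o=-R.T@t
    return o+d*(z-o[2])/d[2]
def proj(c,X):
    f=240/np.tan(np.radians(c['fovy']/2));q=np.array(c['R'])@np.array(X)+np.array(c['t'])
    return q[:2]/q[2]*f+[c['cx'],c['cy']]
def rot(o): return Ro.from_quat(np.roll(o['eef_rot'],-1))
def go(tgt,yaw_axis=None):
    """shift in tool axes to world point; turn so tool y (either sign) lies along world yaw"""
    o=ctrl.get_obs();R=rot(o);print('t',o['time_s'],'pos',o['eef_pos'],'rot',R.as_matrix().ravel(),'q',np.array(o['q']),'F',np.array(o['ft_force']))
    T=R
    if yaw_axis is not None:
        z=np.array([0,0,-1.]);y=np.array([np.cos(yaw_axis),np.sin(yaw_axis),0]);
        if y@R.as_matrix()[:,1]<0:y=-y
        T=Ro.from_matrix(np.c_[np.cross(y,z),y,z]);print('turn',(R.inv()*T).as_rotvec())
    d=np.array(tgt)-o['eef_pos'];print('shift now-axes',R.inv().apply(d),'new-axes',T.inv().apply(d))
E
python3 - <<'E'
from h import *
c=camera_info("top")
A=lambda x,y:(205+x/5.7-.4,212+y/5.7-.4)
B=lambda x,y:(388+x/5.7-.4,207+(y-285)/5.7-.4)
for n,p,z in[("h1",A(138,141),.01),("h2",A(391,125),.01),("c1",A(75,70),.01),("c2",A(455,47),.01),("c3",A(458,192),.01),("c4",A(80,217),.01),
 ("s1",A(208,90),.01),("s2",A(320,83),.01),("s3",A(323,177),.01),("s4",A(210,184),.01),
 ("ripA",A(200,128),.046),("ribB",A(308,122),.046),("pin1",B(152,416),.03),("pin2",B(410,436),.03),("pin1t",B(152,416),.048),("r1",B(90,345),.03),("r2",B(503,378),.03),("r3",B(497,512),.03),("k1",B(52,320),.03),("k2",B(540,355),.03),("k3",B(530,540),.03),("piv",B(138,530),.05),("knob",B(68,482),.079)]:
    print(n,ray(c,p,z))
i=cv2.imread("pics/top0.png")
E
```

```text
h1 [0.4685 0.2735 0.01  ]
h2 [0.4741 0.1742 0.01  ]
c1 [0.4975 0.2993 0.01  ]
c2 [0.5055 0.1494 0.01  ]
c3 [0.4469 0.1476 0.01  ]
c4 [0.4383 0.2952 0.01  ]
s1 [0.4889 0.2465 0.01  ]
s2 [0.4914 0.2024 0.01  ]
s3 [0.4534 0.2005 0.01  ]
s4 [0.451  0.2447 0.01  ]
ripA [0.4651 0.2435 0.046 ]
ribB [0.4671 0.2022 0.046 ]
pin1 [ 0.4756 -0.1392  0.03  ]
pin2 [ 0.4667 -0.2385  0.03  ]
pin1t [ 0.4713 -0.1366  0.048 ]
r1 [ 0.5042 -0.1162  0.03  ]
r2 [ 0.4895 -0.2758  0.03  ]
r3 [ 0.4365 -0.2702  0.03  ]
k1 [ 0.5144 -0.1017  0.03  ]
k2 [ 0.4986 -0.2908  0.03  ]
k3 [ 0.4254 -0.2821  0.03  ]
piv [ 0.4265 -0.1293  0.05  ]
knob [ 0.439  -0.1002  0.079 ]
```

Run:
```python
from h import *
go([.4713,.2236,.24],.056)
c=camera_info("wrist");o=ctrl.get_obs();R=rot(o)
cp=-np.array(c['R']).T@c['t'];print('cam in tool',R.inv().apply(cp-o['eef_pos']),'cam axes in tool',(R.inv().as_matrix()@np.array(c['R']).T).round(3))
```

```text
t 0.15 pos [0.1873 0.5697 0.2307] rot [-0.9499  0.3125 -0.0006  0.3125  0.9499 -0.0009  0.0003 -0.001  -1.    ] q [1.0353 0.1046 0.0967 1.5639 0.     1.3531] F [-0.2362 -0.0743 -0.4186]
turn [-0.001   0.0004  1.197 ]
shift now-axes [-0.3779 -0.2401 -0.0092] new-axes [-0.3615  0.2641 -0.0093]
cam in tool [ 0.0724  0.     -0.1429] cam axes in tool [[ 0.001 -0.959 -0.283]
 [ 1.     0.001 -0.001]
 [ 0.001 -0.283  0.959]]
```

>>> send_rows(
  moves=[
    [0,0,0,-0.0472,-0.03,0,1],
    [0,0,0,-0.0472,-0.03,0,1],
    [0,0,0,-0.0472,-0.03,0,1],
    [0,0,0,-0.0472,-0.03,0,1],
    [0,0,0,-0.0472,-0.03,0,1],
    [0,0,0,-0.0472,-0.03,0,1],
    [0,0,0,-0.0472,-0.03,0,1],
    [0,0,0,-0.0472,-0.03,0,1],
  ],
)

```text
time_s: 1.15
eef_pos: [0.4721, 0.2224, 0.2312]
eef_rot: [0.0, 0.158, 0.987, 0.0]
ft_force: [0.1, 1.0, 0.0]
finger_gap: 0.0856
gripper_force: 0.0
```

>>> send_rows(
  moves=[
    [0,0,0.171,0,0,0,1],
    [0,0,0.171,0,0,0,1],
    [0,0,0.171,0,0,0,1],
    [0,0,0.171,0,0,0,1],
    [0,0,0.171,0,0,0,1],
    [0,0,0.171,0,0,0,1],
    [0,0,0.171,0,0,0,1],
    [0,0,0,0,0,0,1],
    [0,0,0,0,0,0,1],
  ],
)

```text
time_s: 2.28
eef_pos: [0.4711, 0.224, 0.2312]
eef_rot: [-0.0, 0.686, 0.728, -0.0]
ft_force: [0.4, 0.5, -0.1]
finger_gap: 0.0855
gripper_force: 0.0
```

Run:
```python
from h import *
c=camera_info("wrist");i=camera("wrist");cv2.imwrite("pics/w1.png",i)
go([.4713,.2236,.24],.056)
print(proj(c,[.4685,.2735,.01]),proj(c,[.4741,.1742,.01]))
```

```text
t 2.325 pos [0.4712 0.224  0.2313] rot [-0.0591  0.9983 -0.      0.9983  0.0591  0.0001  0.0001 -0.     -1.    ] q [ 0.1927 -0.1349 -0.1396  1.5661  0.0001  1.7044] F [0.2154 0.207  0.0419]
turn [-0.     -0.0001  0.0031]
shift now-axes [-0.0004  0.0001 -0.0087] new-axes [-0.0004  0.0001 -0.0087]
[321.9068 143.5513] [321.4205 249.8555]
```

View pics/w1.png

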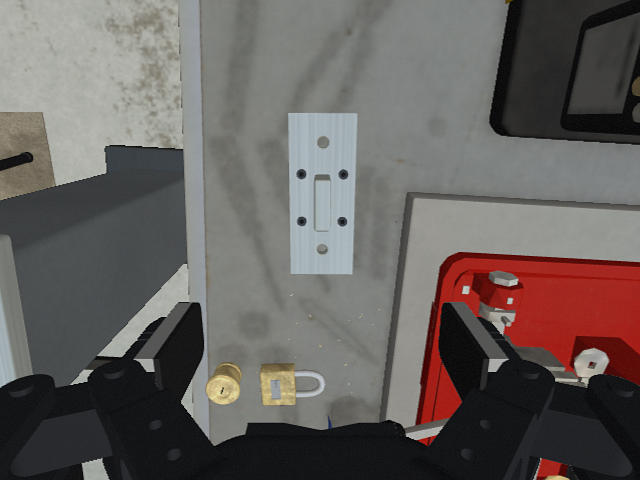

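Holes at (323,142) and (322,249), within about 1.5 px of the prediction. I'll look at the jig from an identical wrist height, so calibration offsets cancel.

>>> send_rows(
  moves=[
    [0,0,0,-0.059,-0.0036,0,0.6],
    [0,0,0,-0.059,-0.0036,0,0.6],
    [0,0,0,-0.059,-0.0036,0,0.6],
    [0,0,0,-0.059,-0.0036,0,0.6],
    [0,0,0,-0.059,-0.0036,0,0.6],
    [0,0,0,-0.059,-0.0036,0,0.6],
    [0,0,0,-0.059,-0.0036,0,0.6],
    [0,0,0.144,0,0,0,0.6],
    [0,0,0,0,0,0,0.6],
    [0,0,0,0,0,0,0.6],
  ],
)

```text
time_s: 3.58
eef_pos: [0.4693, -0.1892, 0.2314]
eef_rot: [0.0, 0.736, 0.677, 0.0]
ft_force: [0.4, 0.1, 0.5]
finger_gap: 0.0512
gripper_force: 0.0
```

Run:
```python
from h import *
c=camera_info("wrist");i=camera("wrist");cv2.imwrite("pics/w2.png",i)
cv2.imwrite("pics/w2c.png",cv2.resize(i[70:320,220:420],None,fx=2.4,fy=2.4,interpolation=2))
go([.47,-.19,.23],-.085)
```

```text
t 3.625 pos [ 0.4693 -0.1891  0.2314] rot [ 0.0838  0.9965  0.0002  0.9965 -0.0838  0.      0.      0.0002 -1.    ] q [-0.6421 -0.1835 -0.1832  1.5709  0.0001  1.0125] F [ 0.2521  1.2279 -0.1508]
turn [ 0.0002 -0.      0.0011]
shift now-axes [-0.0009  0.0008  0.0014] new-axes [-0.0009  0.0008  0.0014]
```

View pics/w2c.png

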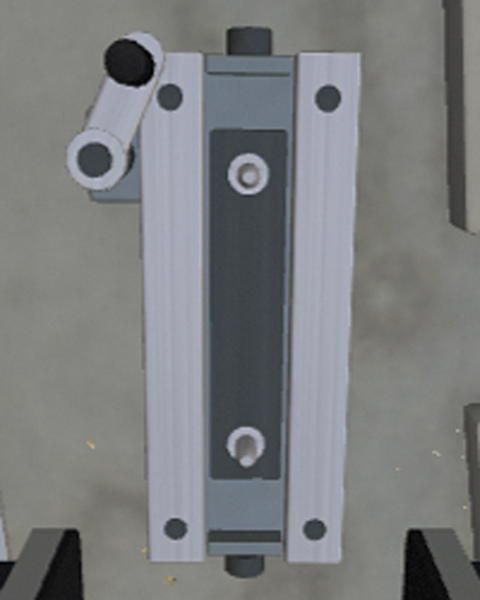

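Crop scale 2.4: pin tips at about (249,178) and (248,459), collars (249,174) and (246,443), rail screws (170,97), (328,98), (175,529), (314,529), pivot (95,159), knob (129,62).

Run:
```python
from h import *
c=camera_info("wrist")
P=lambda u,v:(220+u/2.4-.3,70+v/2.4-.3)
g=lambda u,v,z:ray(c,P(u,v),z)
a=g(249,178,.048);b=g(248,459,.048);print('tips',a,b,np.linalg.norm(a-b),(a+b)/2,'yaw',np.arctan2((a-b)[0],(a-b)[1]))
for z in(.012,.02,.03):
  d,e=g(249,174,z),g(246,443,z);print('collar',z,d,e,np.linalg.norm(d-e))
s=[g(*p,.03) for p in[(170,97),(328,98),(175,529),(314,529)]];t=(s[0]+s[1]-s[2]-s[3])/2
print('jig mid',sum(s)/4,'yaw',np.arctan2(t[0],t[1]),np.linalg.norm(t));print('piv',g(95,159,.05),'knob',g(129,62,.079))
# template from w1: redo camera pose with tool pose then
o=ctrl.get_obs();R0=rot(o).as_matrix();Rc=np.array(c['R'])@R0;tc=np.array(c['R'])@o['eef_pos']+c['t']
R1=np.array([-0.0591,0.9983,0,0.9983,0.0591,0.0001,0.0001,0,-1]).reshape(3,3);p1=np.array([.4712,.224,.2313])
c1=dict(c);c1['R']=Rc@R1.T;c1['t']=tc-c1['R']@p1
im=cv2.imread("pics/w1.png");m=cv2.inRange(im,(185,185,180),(255,255,255))
hsv=cv2.cvtColor(im,cv2.COLOR_BGR2GRAY)[100:290,270:370];_,m=cv2.threshold(hsv,0,255,cv2.THRESH_OTSU)
ct=max(cv2.findContours(m,0,2)[0],key=cv2.contourArea);print(cv2.minAreaRect(ct))
cs,hi=cv2.findContours(m,cv2.RETR_CCOMP,2)
h=[]
for k,x in zip(cs,hi[0]):
  if x[3]>=0 and cv2.contourArea(k)>15:(u,v),r=cv2.minEnclosingCircle(k);print(u+270,v+100,r)
p,q=ray(c1,(323,142),.01),ray(c1,(322,249),.01);print('tmpl',p,q,(p+q)/2,np.linalg.norm(p-q),np.arctan2((p-q)[0],(p-q)[1]))
```

```text
tips [ 0.4752 -0.1378  0.048 ] [ 0.4667 -0.2365  0.048 ] 0.09901282383290753 [ 0.471  -0.1872  0.048 ] yaw 0.08509620934044687
collar 0.012 [ 0.4753 -0.1387  0.012 ] [ 0.4656 -0.2428  0.012 ] 0.10460136300123318
collar 0.02 [ 0.4753 -0.1382  0.02  ] [ 0.4658 -0.24    0.02  ] 0.10229173210364419
collar 0.03 [ 0.4753 -0.1376  0.03  ] [ 0.4661 -0.2366  0.03  ] 0.099404693481658
jig mid [ 0.47  -0.192  0.03 ] yaw 0.09240046619237355 0.16031675442528226
piv [ 0.4254 -0.1274  0.05  ] knob [ 0.4431 -0.1002  0.079 ]
((52.5, 93.5), (161.0, 69.0), 90.0)
322.0 249.0 6.324655532836914
322.0 230.5 6.020897388458252
341.6999969482422 221.3000030517578 5.94820499420166
301.12068939208984 220.9137954711914 5.97890567779541
321.0 201.5 29.34716033935547
342.8414611816406 174.0487823486328 6.158827304840088
300.8636360168457 173.86363983154297 6.2407941818237305
322.8636360168457 141.8636360168457 7.188531875610352
tmpl [0.4696 0.2748 0.01  ] [0.4748 0.175  0.01  ] [0.4722 0.2249 0.01  ] 0.09997688744600902 -0.05165818739617982
```

>>> send_rows(
  moves=[
    [0,0,0,0.059,-0.0045,0,0.6],
    [0,0,0,0.059,-0.0045,0,0.6],
    [0,0,0,0.059,-0.0045,0,0.6],
    [0,0,0,0.059,-0.0045,0,0.6],
    [0,0,0,0.059,-0.0045,0,0.6],
    [0,0,0,0.059,-0.0045,0,0.6],
    [0,0,0,0.059,-0.0045,0,0.6],
    [0,0,-0.136,0,0,0,0.6],
    [0,0,0,0,0,0,0.6],
    [0,0,0,0,0,0.06,0.6],
    [0,0,0,0,0,0.06,0.6],
    [0,0,0,0,0,0,0.6],
  ],
)

```text
time_s: 5.12
eef_pos: [0.4705, 0.2233, 0.1071]
eef_rot: [-0.002, 0.691, 0.723, -0.003]
ft_force: [-0.7, 1.5, 1.3]
finger_gap: 0.0512
gripper_force: 0.0
```

Run:
```python
from h import *
go([.4722,.2249,.016],.052)
```

```text
t 5.125 pos [0.4705 0.2233 0.1071] rot [-0.0457  0.9989 -0.0082  0.999   0.0457 -0.0016 -0.0012 -0.0082 -1.    ] q [ 0.1915 -0.1132 -0.345   1.3474  0.      1.7166] F [-0.669   1.4608  1.2896]
turn [-0.0083  0.0012 -0.0063]
shift now-axes [0.0017 0.0025 0.0911] new-axes [0.0015 0.0017 0.0911]
```

>>> send_rows(
  moves=[
    [0,0,0,0,0,0.05,0.6],
    [0,0,0,0,0,0,0.6],
    [0,0,0,0,0,0,0.6],
  ],
)

```text
time_s: 5.5
eef_pos: [0.4757, 0.2246, 0.0646]
eef_rot: [0.001, 0.69, 0.724, 0.001]
ft_force: [-0.0, -0.6, 0.7]
finger_gap: 0.0516
gripper_force: 0.0
```

Run:
```python
from h import *
go([.4722,.2249,.016],.052)
```

```text
t 5.5 pos [0.4757 0.2246 0.0646] rot [-0.0473  0.9989  0.0031  0.9989  0.0473  0.0007  0.0005  0.0032 -1.    ] q [ 0.1921 -0.0877 -0.3993  1.256   0.0001  1.7156] F [-0.0397 -0.5605  0.6735]
turn [ 0.0032 -0.0005 -0.0047]
shift now-axes [ 0.0005 -0.0036  0.0486] new-axes [ 0.0005 -0.0035  0.0486]
```

>>> send_rows(
  moves=[
    [0,0,0,0,0,0,0.6],
    [0,0,0,0,0,0,0.6],
  ],
)

```text
time_s: 5.75
eef_pos: [0.475, 0.2246, 0.0629]
eef_rot: [0.001, 0.69, 0.724, 0.001]
ft_force: [-0.2, -0.6, -0.3]
finger_gap: 0.051
gripper_force: 0.0
```

Run:
```python
from h import *
go([.4722,.2249,.016],.052)
```

```text
t 5.75 pos [0.475  0.2246 0.0629] rot [-0.0479  0.9989  0.0022  0.9989  0.0479  0.0005  0.0004  0.0022 -1.    ] q [ 0.1924 -0.0869 -0.4017  1.2537  0.      1.7153] F [-0.2273 -0.5644 -0.2812]
turn [ 0.0022 -0.0004 -0.0041]
shift now-axes [ 0.0004 -0.0029  0.0469] new-axes [ 0.0004 -0.0028  0.0469]
```

>>> send_rows(
  moves=[
    [0.002,0,-0.004,0,-0.0025,0.02,0.6],
    [0,0,0,0,0,0.02,0.6],
    [0,0,0,0,0,0.007,0.6],
    [0,0,0,0,0,0,0.6],
    [0,0,0,0,0,0,0.6],
  ],
)

```text
time_s: 6.38
eef_pos: [0.4719, 0.2244, 0.0149]
eef_rot: [-0.0, 0.688, 0.725, -0.0]
ft_force: [0.1, -0.6, 1.0]
finger_gap: 0.0509
gripper_force: 0.0
```

Run:
```python
from h import *
go([.4722,.2249,.016],.052)
```

```text
t 6.375 pos [0.4719 0.2244 0.0149] rot [-0.052   0.9986 -0.0012  0.9986  0.052   0.0001  0.0002 -0.0012 -1.    ] q [ 0.193  -0.0499 -0.4569  1.1649  0.0003  1.7118] F [ 0.1449 -0.553   1.0179]
turn [-0.0012 -0.0002  0.0001]
shift now-axes [ 0.0005  0.0003 -0.0011] new-axes [ 0.0005  0.0003 -0.0011]
```

>>> send_rows(
  moves=[
    [0,0,0,0,0,-0.001,0],
    [0,0,0,0,0,0,0],
    [0,0,0,0,0,0,0],
    [0,0,0,0,0,0,0],
    [0,0,0,0,0,0,0],
    [0,0,0,0,0,0,0],
    [0,0,0,0,0,0,0],
    [0,0,0,0,0,0,0],
  ],
  newtons=60,
)

```text
time_s: 7.38
eef_pos: [0.4721, 0.2244, 0.016]
eef_rot: [-0.0, 0.688, 0.725, -0.0]
ft_force: [-0.8, 0.2, 5.2]
finger_gap: 0.0133
gripper_force: 59.7
```

Run:
```python
from h import *
go([.4722,.2249,.016],.052)
```

```text
t 7.375 pos [0.4721 0.2244 0.016 ] rot [-0.052   0.9986 -0.0008  0.9986  0.052   0.0002  0.0002 -0.0008 -1.    ] q [ 0.193  -0.051  -0.4558  1.1668  0.0003  1.7118] F [-0.7723  0.1705  5.2003]
turn [-0.0008 -0.0002  0.    ]
shift now-axes [0.0005 0.0001 0.    ] new-axes [0.0005 0.0001 0.    ]
```

>>> send_rows(
  moves=[
    [0,0,0,0,0,-0.02,0],
    [0,0,0,0,0,-0.045,0],
    [0,0,0,0,0,-0.045,0],
    [0,0,0,0,0,-0.045,0],
    [0,0,0,0,0,-0.045,0],
    [0,0,0,0,0,0,0],
    [0,0,0,0,0,0,0],
  ],
)

```text
time_s: 8.25
eef_pos: [0.4714, 0.2242, 0.2138]
eef_rot: [-0.001, 0.688, 0.725, -0.001]
ft_force: [0.7, 0.2, -3.9]
finger_gap: 0.013
gripper_force: 59.4
```

Run:
```python
from h import *
go([.4707,-.1879,.216],-.088)
```

```text
t 8.25 pos [0.4714 0.2242 0.2138] rot [-0.052   0.9986 -0.0039  0.9986  0.052  -0.0004 -0.0002 -0.0039 -1.    ] q [ 0.1929 -0.1323 -0.1689  1.5381  0.0004  1.7117] F [ 0.6793  0.2296 -3.8821]
turn [-0.0039  0.0005  0.14  ]
shift now-axes [-0.4115 -0.0221 -0.0021] new-axes [-0.4106  0.0356 -0.0022]
```

>>> send_rows(
  moves=[
    [0,0,0,-0.0514,-0.0028,0,0],
    [0,0,0,-0.0514,-0.0028,0,0],
    [0,0,0,-0.0514,-0.0028,0,0],
    [0,0,0,-0.0514,-0.0028,0,0],
    [0,0,0,-0.0514,-0.0028,0,0],
    [0,0,0,-0.0514,-0.0028,0,0],
    [0,0,0,-0.0514,-0.0028,0,0],
    [0,0,0,-0.0514,-0.0028,0,0],
    [0,0,0.14,0,0,0,0],
    [0,0,0,0,0,0.05,0],
    [0,0,0,0,0,0,0],
    [0,0,0,0,0,0,0],
  ],
)

```text
time_s: 9.75
eef_pos: [0.4706, -0.1872, 0.1656]
eef_rot: [-0.001, 0.737, 0.675, -0.001]
ft_force: [0.9, -0.3, -4.0]
finger_gap: 0.0129
gripper_force: 59.9
```

>>> send_rows(
  moves=[
    [0,0,0,0,0,0.05,0],
    [0,0,0,0,0,0,0],
    [0,0,0,0,0,0,0],
    [0,0,0,0,0,0,0],
    [0,0,0,0,0,0,0],
  ],
)

```text
time_s: 10.38
eef_pos: [0.4714, -0.188, 0.1168]
eef_rot: [0.0, 0.737, 0.675, -0.001]
ft_force: [0.2, 0.0, -3.6]
finger_gap: 0.0129
gripper_force: 60.2
```

Run:
```python
from h import *
go([.4707,-.1879,.070],-.088)
w=camera("wrist");s=camera("side");t=camera("top")
a=cv2.resize(w[60:320,220:420],(400,520));b=cv2.resize(s[260:400,300:420],(400,467))
b=cv2.copyMakeBorder(b,0,53,0,0,0)
cv2.imwrite("pics/over.png",np.hstack([a,b]));cv2.imwrite("pics/w3.png",w);cv2.imwrite("pics/s3.png",s)
```

```text
t 10.375 pos [ 0.4714 -0.188   0.1168] rot [ 0.0878  0.9961 -0.0002  0.9961 -0.0878 -0.0013 -0.0013 -0.0001 -1.    ] q [-0.6369 -0.1711 -0.38    1.3613 -0.0012  1.0218] F [ 0.1988  0.0349 -3.5897]
turn [-0.0001  0.0013  0.0001]
shift now-axes [ 0.0001 -0.0007  0.0468] new-axes [ 0.     -0.0007  0.0468]
```

View pics/over.png

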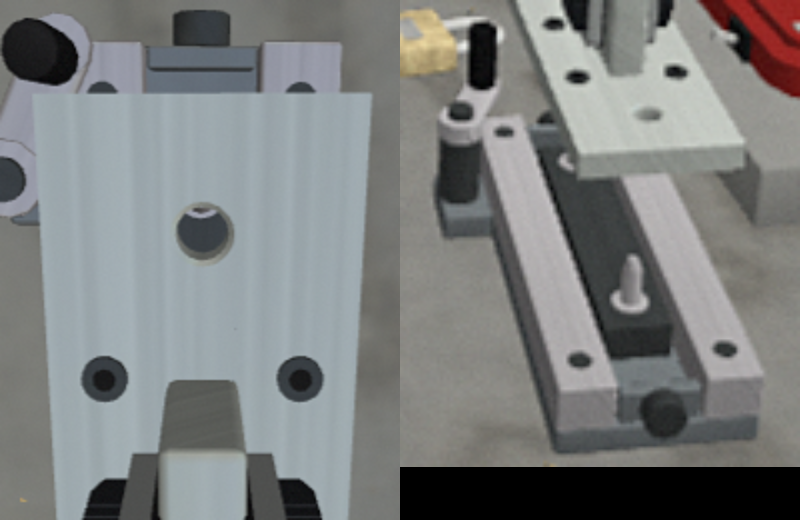

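The hole is visible at wrist pixel about (322,176), with a pin's collar edge showing through it. In the side view the plate is level above the pins.

Run:
```python
from h import *
c=camera_info("wrist");w=cv2.imread("pics/w3.png")
g=cv2.cvtColor(w,6)[150:205,295:350];m=(g<165).astype(np.uint8)*255
k=max(cv2.findContours(m,0,2)[0],key=cv2.contourArea);(u,v),r=cv2.minEnclosingCircle(k);u+=295;v+=150;print(u,v,r,cv2.contourArea(k))
h=ray(c,(u,v),.1108);print('hole',h,'h-tip1',h-[.4752,-.1378,0])
o=ctrl.get_obs();print('hole in tool',rot(o).inv().apply(h-o['eef_pos']))
# collar arc through the hole: collar centre predicted
for z in(.02,.03):print(proj(c,[.4753,-.138,z]))
```

```text
332.1666679382324 177.0 28.73499870300293 1209.5
hole [ 0.4789 -0.1374  0.1108] h-tip1 [0.0037 0.0004 0.1108]
hole in tool [0.0507 0.0036 0.005 ]
[322.0427 156.2696]
[322.0754 157.9388]
```

>>> send_rows(
  moves=[
    [0,0.001,0,-0.0005,-0.0007,0.02,0],
    [0,0,0,0,0,0.02,0],
    [0,0,0,0,0,0.006,0],
    [0,0,0,0,0,0,0],
    [0,0,0,0,0,0,0],
    [0,0,0,0,0,0,0],
  ],
)

```text
time_s: 11.28
eef_pos: [0.4703, -0.1882, 0.07]
eef_rot: [-0.0, 0.738, 0.675, -0.0]
ft_force: [-0.4, 0.8, -3.5]
finger_gap: 0.013
gripper_force: 60.0
```

Run:
```python
from h import *
go([.4706,-.1884,.060],-.088)
```

```text
t 11.275 pos [ 0.4703 -0.1882  0.07  ] rot [ 0.0878  0.9961 -0.0009  0.9961 -0.0878  0.0003  0.0002 -0.001  -1.    ] q [-0.6392 -0.1474 -0.4447  1.2745 -0.0003  1.0196] F [-0.4445  0.8243 -3.5359]
turn [-0.001  -0.0002  0.    ]
shift now-axes [-0.0002  0.0003  0.01  ] new-axes [-0.0002  0.0003  0.01  ]
```

Aligned. Now a slow descent past the pin tips, watching force.

>>> send_rows(
  moves=[
    [0,0,0,0,0,0.002,0],
    [0,0,0,0,0,0.002,0],
    [0,0,0,0,0,0.002,0],
    [0,0,0,0,0,0.001,0],
    [0,0,0,0,0,0.001,0],
    [0,0,0,0,0,0.001,0],
    [0,0,0,0,0,0,0],
  ],
)

```text
time_s: 12.15
eef_pos: [0.4698, -0.1879, 0.0602]
eef_rot: [-0.001, 0.738, 0.675, -0.0]
ft_force: [1.1, -0.5, -3.8]
finger_gap: 0.0132
gripper_force: 60.1
```

>>> send_rows(
  moves=[
    [0,0,0,0,0,0.001,0],
    [0,0,0,0,0,0.001,0],
    [0,0,0,0,0,0.001,0],
    [0,0,0,0,0,0.001,0],
    [0,0,0,0,0,0,0],
  ],
)

```text
time_s: 12.78
eef_pos: [0.4699, -0.1879, 0.0563]
eef_rot: [-0.001, 0.738, 0.675, -0.0]
ft_force: [0.5, 0.2, -3.6]
finger_gap: 0.013
gripper_force: 60.2
```

Run:
```python
from h import *
go([.4706,-.1884,.046],-.088);print(ctrl.get_obs()['wrist_torque'])
```

```text
t 12.775 pos [ 0.4699 -0.1879  0.0563] rot [ 0.0879  0.9961 -0.0018  0.9961 -0.0879  0.001   0.0009 -0.0019 -1.    ] q [-0.6392 -0.1375 -0.4613  1.2492 -0.0003  1.0196] F [ 0.4996  0.17   -3.5605]
turn [-0.0019 -0.0009 -0.    ]
shift now-axes [-0.0005  0.0008  0.0102] new-axes [-0.0004  0.0008  0.0103]
[ 0.0043 -0.1107 -0.0587]
```

>>> send_rows(
  moves=[
    [-0.002,-0.001,0,0,0.0004,0.001,0],
    [0,0,0,0,0,0.001,0],
    [0,0,0,0,0,0.001,0],
    [0,0,0,0,0,0.001,0],
    [0,0,0,0,0,0.001,0],
    [0,0,0,0,0,0.001,0],
    [0,0,0,0,0,0.001,0],
    [0,0,0,0,0,0,0],
    [0,0,0,0,0,0,0],
  ],
)

```text
time_s: 13.9
eef_pos: [0.4703, -0.1879, 0.0494]
eef_rot: [0.0, 0.738, 0.675, -0.0]
ft_force: [0.1, 0.6, -3.4]
finger_gap: 0.0129
gripper_force: 60.2
```

Run:
```python
from h import *
go([.4706,-.1884,.046],-.088);print(ctrl.get_obs()['wrist_torque'])
```

```text
t 13.9 pos [ 0.4703 -0.1879  0.0494] rot [ 0.0879  0.9961  0.0001  0.9961 -0.0879 -0.0002 -0.0002  0.0001 -1.    ] q [-0.6389 -0.1341 -0.4709  1.2337 -0.0001  1.0199] F [ 0.1102  0.6079 -3.3518]
turn [0.0001 0.0002 0.    ]
shift now-axes [-0.0004  0.0004  0.0034] new-axes [-0.0004  0.0004  0.0034]
[-0.029   0.0004 -0.0575]
```

>>> send_rows(
  moves=[
    [0,0,0,0,0,0.001,0],
    [0,0,0,0,0,0.001,0],
    [0,0,0,0,0,0.001,0],
    [0,0,0,0,0,0,0],
    [0,0,0,0,0,0,0],
  ],
)

```text
time_s: 14.52
eef_pos: [0.4703, -0.1879, 0.0464]
eef_rot: [0.0, 0.738, 0.675, -0.0]
ft_force: [-0.5, 0.2, -3.2]
finger_gap: 0.0133
gripper_force: 60.2
```

>>> send_rows(
  moves=[
    [0,0,0,0,0,0.0005,0],
    [0,0,0,0,0,0,0],
    [0,0,0,0,0,0.0005,0],
    [0,0,0,0,0,0,0],
    [0,0,0,0,0,0,0],
  ],
)

```text
time_s: 15.15
eef_pos: [0.4704, -0.188, 0.046]
eef_rot: [0.0, 0.738, 0.675, -0.0]
ft_force: [-3.1, 1.3, 5.7]
finger_gap: 0.0131
gripper_force: 61.6
```

Contact at TCP z = 0.046, exactly the home height. I'll release gently and rise.

>>> send_rows(
  moves=[
    [0,0,0,0,0,-0.0005,0],
    [0,0,0,0,0,0,0.15],
    [0,0,0,0,0,0,0.3],
    [0,0,0,0,0,0,0.4],
    [0,0,0,0,0,0,0.4],
    [0,0,0,0,0,0,0.4],
    [0,0,0,0,0,-0.02,0.4],
    [0,0,0,0,0,-0.05,0.4],
    [0,0,0,0,0,-0.06,0.4],
    [0,0,0,0,0,-0.06,0.4],
    [0,0,0,0,0,0,0.4],
    [0,0,0,0,0,0,0.4],
  ],
  newtons=20,
)

```text
time_s: 16.65
eef_pos: [0.4703, -0.1879, 0.2355]
eef_rot: [0.0, 0.738, 0.675, -0.0]
ft_force: [-0.7, -0.3, -0.2]
finger_gap: 0.0343
gripper_force: 0.0
```

Run:
```python
from h import *
go([.4706,-.1884,.231],-.088)
w=camera("wrist");s=camera("side")
c=camera_info("wrist");print(c['t'])
a=cv2.resize(w[60:320,220:420],(400,520));b=cv2.resize(s[260:400,300:420],(400,467))
b=cv2.copyMakeBorder(b,0,53,0,0,0)
cv2.imwrite("pics/home.png",np.hstack([a,b]))
```

```text
t 16.65 pos [ 0.4703 -0.1879  0.2355] rot [ 0.0879  0.9961 -0.0001  0.9961 -0.0879 -0.0001 -0.0001 -0.     -1.    ] q [-0.6389 -0.1807 -0.1734  1.5781 -0.0001  1.02  ] F [-0.6699 -0.283  -0.2421]
turn [-0.      0.0001 -0.0001]
shift now-axes [-0.0004  0.0004  0.0045] new-axes [-0.0004  0.0004  0.0045]
[-0.4833 -0.1776  0.3419]
```

View pics/home.png

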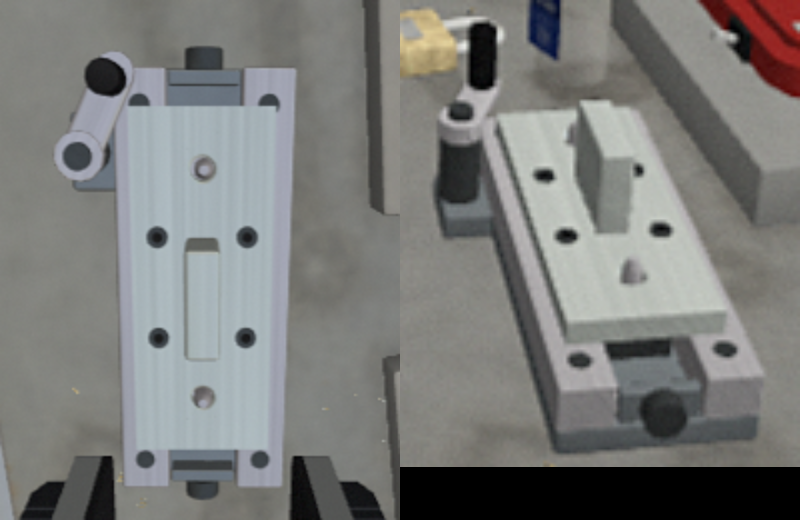

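The template is home with both pins through the holes, and the arm is still open. Next I'll push the knob with shut fingers from behind; planning waypoints along its arc.

>>> send_rows(
  moves=[
    [0,0,0.1717,0,0,0,0],
    [0,0,0.1717,0,0,0,0],
    [0,0,0.1717,0,0,0,0],
    [0,0,0.1717,0,0,0,0],
    [0,0,0.1717,0,0,0,0],
    [0,0,0.1717,0,0,0,0],
    [0,0,0,0,0,0,0],
    [0,0,0,0,0,0,0],
  ],
)

```text
time_s: 17.75
eef_pos: [0.47, -0.1877, 0.2351]
eef_rot: [-0.0, 0.974, 0.226, -0.0]
ft_force: [0.3, -0.4, -0.5]
finger_gap: 0.0001
gripper_force: 0.0
```

```bash
cat >> h.py <<'E'
P=np.array([.4250,-.128]);xd=np.array([.996,-.088]);yd=np.array([.088,.996]);cd=np.array([.4375,-.899])
def wp(th,back): return P+.032*(np.sin(th)*xd+np.cos(th)*yd)-back*cd
E
python3 - <<'E'
from h import *
go([*wp(.48,.027),.06],-1.118)
T=rot(ctrl.get_obs())
prev=wp(.48,.027)
for th in(.48,.6,.8,1,1.2,1.4,1.57):
    w=wp(th,.021);print(th,w,T.inv().apply([*(w-prev),0]));prev=w
E
```

```text
t 17.75 pos [ 0.47   -0.1877  0.2351] rot [ 0.8977  0.4407 -0.0009  0.4407 -0.8977  0.0005 -0.0006 -0.0009 -1.    ] q [-0.6388 -0.1805 -0.1739  1.5785 -0.0001  2.0464] F [ 0.3411 -0.3667 -0.4919]
turn [-0.0009  0.0006  0.0036]
shift now-axes [ 0.0135 -0.1168  0.1752] new-axes [ 0.0129 -0.1171  0.1751]
0.48 [ 0.433  -0.0822] [-0.     0.006 -0.   ]
0.6 [ 0.4361 -0.0844] [ 0.0018  0.0034 -0.    ]
0.8 [ 0.4406 -0.0889] [ 0.002   0.0061 -0.    ]
1 [ 0.4442 -0.0943] [ 0.0008  0.0063 -0.    ]
1.2 [ 0.4465 -0.1002] [-0.0005  0.0064 -0.    ]
1.4 [ 0.4477 -0.1065] [-0.0017  0.0062 -0.    ]
1.57 [ 0.4477 -0.1119] [-0.0024  0.0049 -0.    ]
```

>>> send_rows(
  moves=[
    [0,0,0,0.0045,-0.041,0,0],
    [0,0,0,0.0045,-0.041,0,0],
    [0,0,0,0.0045,-0.041,0,0],
    [0,0,0,0,0,0,0],
    [0,0,0,0,0,0.05,0],
    [0,0,0,0,0,0.05,0],
    [0,0,0,0,0,0.05,0],
    [0,0,0,0,0,0.025,0],
    [0,0,0,0,0,0,0],
    [0,0,0,0,0,0,0],
    [0,0,0,0,0,0,0],
  ],
)

```text
time_s: 19.12
eef_pos: [0.4296, -0.072, 0.0623]
eef_rot: [0.001, 0.974, 0.225, 0.001]
ft_force: [0.5, 1.0, 0.1]
finger_gap: 0.0
gripper_force: 0.0
```

Run:
```python
from h import *
go([*wp(.48,.027),.06],-1.118)
s=camera("side");w=camera("wrist")
cv2.imwrite("pics/k.png",np.hstack([cv2.resize(s[200:380,280:400],(400,600)),cv2.resize(w[180:480,220:420],(400,600))]))
```

```text
t 19.125 pos [ 0.4296 -0.072   0.0623] rot [ 0.8992  0.4376  0.0022  0.4376 -0.8992 -0.0013  0.0014  0.0021 -1.    ] q [-0.4681 -0.3884 -0.6602  1.2965 -0.0002  2.2206] F [0.501  1.0146 0.128 ]
turn [ 0.0021 -0.0014  0.0001]
shift now-axes [-0.0014  0.0046  0.0024] new-axes [-0.0014  0.0046  0.0023]
```

View pics/k.png

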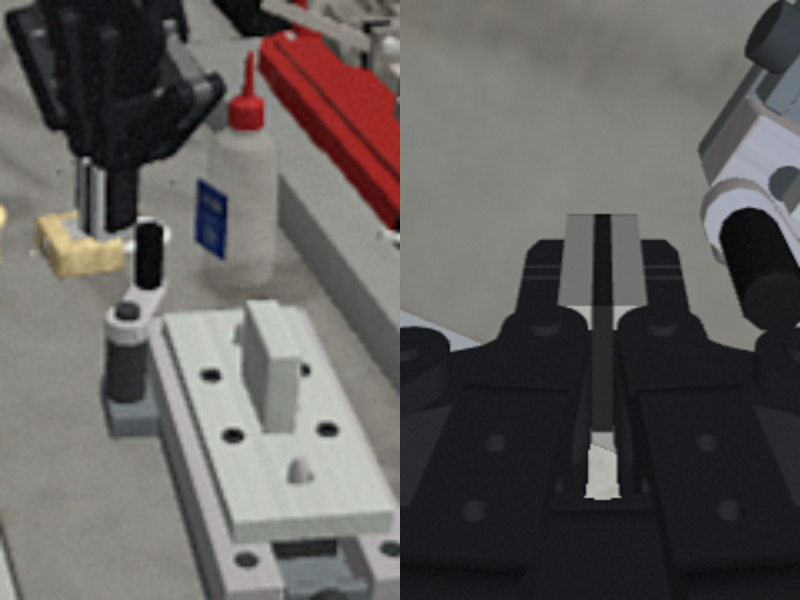

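>>> send_rows(
  moves=[
    [0.002,-0.001,0,-0.0014,0.0046,0,0],
    [0,0,0,0,0.003,0,0],
    [0,0,0,0,0.003,0,0],
    [0,0,0,0.0018,0.0034,0,0],
    [0,0,0,0.001,0.003,0,0],
    [0,0,0,0.001,0.003,0,0],
    [0,0,0,0.0004,0.0031,0,0],
    [0,0,0,0.0004,0.0031,0,0],
    [0,0,0,0,0,0,0],
  ],
)

```text
time_s: 20.35
eef_pos: [0.443, -0.0937, 0.0606]
eef_rot: [-0.001, 0.975, 0.224, -0.001]
ft_force: [0.9, 0.8, -1.4]
finger_gap: 0.0003
gripper_force: 0.7
```

>>> send_rows(
  moves=[
    [0,0,0,-0.0002,0.0032,0,0],
    [0,0,0,-0.0003,0.0032,0,0],
    [0,0,0,-0.0008,0.003,0,0],
    [0,0,0,-0.0008,0.003,0,0],
    [0,0,0,0,0,0,0],
  ],
)

```text
time_s: 20.98
eef_pos: [0.4465, -0.1062, 0.0608]
eef_rot: [-0.0, 0.975, 0.224, -0.001]
ft_force: [0.4, -0.0, -0.1]
finger_gap: -0.0
gripper_force: 0.1
```

Run:
```python
from h import *
go([*wp(1.57,.021),.06],-1.118)
s=camera("side");t=camera("top")
cv2.imwrite("pics/k2.png",np.hstack([cv2.resize(s[200:380,280:400],(400,600)),cv2.resize(t[190:265,388:438],(400,600))]))
```

```text
t 20.975 pos [ 0.4465 -0.1062  0.0608] rot [ 0.8996  0.4368 -0.0018  0.4368 -0.8996  0.0005 -0.0014 -0.0012 -1.    ] q [-0.5194 -0.298  -0.5916  1.279  -0.0005  2.1701] F [ 0.4365 -0.0497 -0.0574]
turn [-0.0012  0.0014 -0.0007]
shift now-axes [-0.0014  0.0057  0.0008] new-axes [-0.0014  0.0057  0.0008]
```

View pics/k2.png

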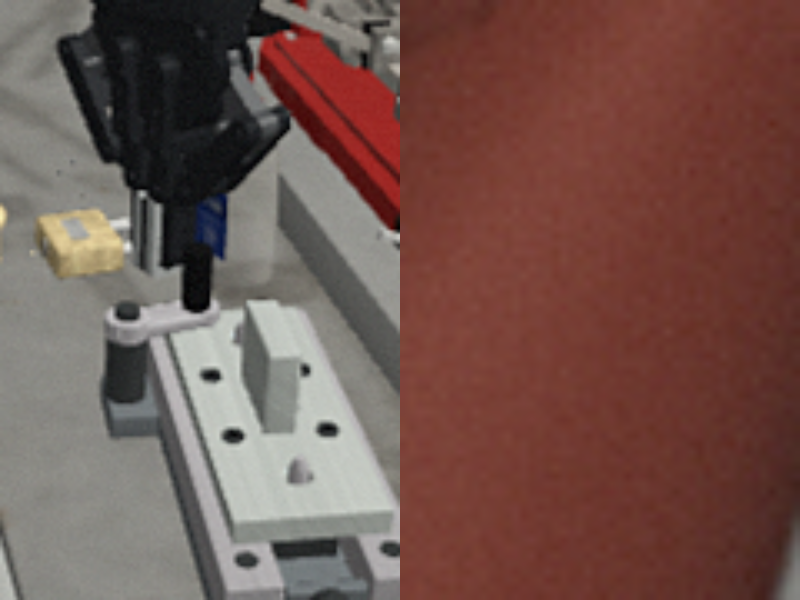

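The arm has swung over the plate to roughly 1.2 rad and the template is undisturbed. I'll continue gently until the stop is felt.

>>> send_rows(
  moves=[
    [0,0,0,-0.001,0.003,0,0],
    [0,0,0,-0.001,0.003,0,0],
    [0,0,0,-0.0005,0.001,0,0],
    [0,0,0,0,0,0,0],
  ],
)

```text
time_s: 21.58
eef_pos: [0.4472, -0.1132, 0.0607]
eef_rot: [-0.001, 0.975, 0.224, -0.001]
ft_force: [0.9, 1.4, -0.2]
finger_gap: 0.0003
gripper_force: 0.4
```

>>> send_rows(
  moves=[
    [0,0,0,0,0.001,0,0],
    [0,0,0,0,0,0,0],
  ],
)

```text
time_s: 21.82
eef_pos: [0.4474, -0.1135, 0.0606]
eef_rot: [-0.001, 0.974, 0.224, -0.001]
ft_force: [-1.7, 4.6, 1.4]
finger_gap: -0.0003
gripper_force: 2.5
```

>>> send_rows(
  moves=[
    [0,0,0,0,0.001,0,0],
    [0,0,0,0,0,0,0],
  ],
)

```text
time_s: 22.08
eef_pos: [0.4475, -0.1137, 0.0606]
eef_rot: [-0.002, 0.974, 0.225, -0.001]
ft_force: [-3.9, 8.1, 4.2]
finger_gap: -0.0001
gripper_force: 4.7
```

Position stalls while the force rises to 9 N, so the stop is reached. Back off, rise, and check numerically.

>>> send_rows(
  moves=[
    [0,0,0,0,-0.004,0,0],
    [0,0,0,0,-0.02,0,0],
    [0,0,0,0,-0.02,0,0],
    [0,0,0,0,0,-0.05,0],
    [0,0,0,0,0,-0.05,0],
    [0,0,0,0,0,-0.05,0],
    [0,0,0,0,0,0,0],
    [0,0,0,0,0,0,0],
  ],
)

```text
time_s: 23.08
eef_pos: [0.4293, -0.0757, 0.2104]
eef_rot: [-0.0, 0.975, 0.224, -0.001]
ft_force: [-0.3, -0.9, -0.0]
finger_gap: -0.0005
gripper_force: 0.0
```

Run:
```python
from h import *
c=camera_info("side");w=camera("side");print(ctrl.get_obs()['eef_pos'],ctrl.get_obs()['ft_force'])
for th in(1.2,1.3,1.4,1.57):
    k=P+.032*(np.sin(th)*xd+np.cos(th)*yd);print(th,proj(c,[*k,.079]),proj(c,[*k,.052]))
g=cv2.cvtColor(w,6)[270:300,325:355];m=(g<45).astype(np.uint8)
n,l,st,ce=cv2.connectedComponentsWithStats(m);print(st,ce+[325,270])
for p in([.4752,-.1378,.048],[.4667,-.2365,.048]):print('pin px',proj(c,p))
```

```text
[ 0.4289 -0.0754  0.2097] [ 0.0951 -0.5962  0.1909]
1.2 [336.9646 272.9276] [336.2422 289.4104]
1.3 [338.0515 273.8837] [337.3107 290.4112]
1.4 [338.9447 274.8857] [338.188  291.4604]
1.57 [339.989  276.6686] [339.2117 293.3276]
[[  0   0  30  30 710]
 [ 11   0  11  26 190]] [[339.1423 284.8718]
 [340.8368 283.1105]]
pin px [352.7519 296.9203]
pin px [369.7193 337.1017]
```

```bash
python3 -c "
from bench import ctrl
print(ctrl.sign_off())"
```

```text
the job is handed in; nothing more can be done
None
```

I handed the job in at about 23 s: the template hangs on both pins, flat on the bed at the expected home height. The hold-down arm is swung fully across against its stop. The padlock, lock cylinder and oil bottle weren't touched, and the gripper is clear of everything; sign-off gave no verdict.

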